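Dock the circuit-board carrier

TASK

With the fingers, push the black circuit-board carrier flat along the bench mat, through the narrow gap between the two aluminium guide blocks and on into the taped bay, until it rests square against the stop bar at the end, inside the tape lines. Push only the black carrier: do not lift or tip it and do not touch the green board or the components on it. Leave the other loose things on the bench where they are, and finish clear of everything.

Things in the scene. Friction and masses are not known exactly. Their poses are not given: they have to be found in the camera images.
- carrier: Loose black plastic slab, 115 mm long (its x), 92 mm wide (its y), 16 mm high, about 0.33 kg with its board; origin at the centre of its underside, which slides on the mat; z up. Starts before the gap (the dock's -x side), up to 40 mm off the lane's middle line and turned up to 0.45 rad from the lane. Either end may lead; it passes the gap only lengthwise.
- board: Green circuit board, 96 x 74 mm, 2 mm thick, fixed centrally on the carrier (its edges 9 mm inside the carrier's), with a finned heatsink and other parts up to 18 mm above the carrier's top. Not to be touched. Origin at the centre of its underside, 16 mm above the carrier's origin.
- dock: Fixed docking fixture on the blue mat (mat top 2 mm above the table): two guide blocks, then a taped bay, then a stop bar. Origin on the mat at the middle of the gap; its x runs along the lane in the direction of the push, y across it. Thin flat tape lines mark the bay, inner edges at y = -59 and +59 mm. Home, the carrier's centre is at x = 97 mm, its trailing end at x = 40 mm, past the guides.
- gap (a point): Middle of the gap, at mat height (same point and axes as the dock). The two aluminium guide blocks with rounded ends are 54 mm long (x = -27 to +27 mm), 24 mm thick and 30 mm high, and stand 98 mm apart (inner faces at y = -49 and +49 mm, outer at -73 and +73 mm).
- stop_face (a point): Foot of the near face of the aluminium stop bar, at its middle, at x = 155 mm in the dock's frame; axes as the dock's. The bar is 100 mm long in y, 16 mm thick in x, 18 mm high.
- tape_roll: Bystander, to be left alone: roll of white tape lying flat, 72 mm across, 30 mm high, beside the bay; origin on its underside.
- solder_reel: Bystander, to be left alone: small grey solder reel standing on its flange, 60 mm across, 40 mm high, beside the bay; origin on its underside.
- flux_jar: Bystander, to be left alone: small amber jar with a white cap, 42 mm across, 50 mm high, beside one guide block; origin on its underside.
- screwdriver: Bystander, to be left alone: screwdriver lying on the mat, 170 mm long; origin within its length.
- mouse: Bystander, to be left alone: black computer mouse, about 80 x 60 mm, 34 mm high; origin on its underside.
- parts_tray: Bystander, to be left alone: grey open parts tray with dividers, 100 x 140 mm, 30 mm high; origin on its underside.
- cleaner: Bystander, to be left alone: plain white bottle, 48 mm across, 110 mm high; origin on its underside.
There are look-alikes about, which are no part of the job. Leave any red look-alike of the carrier alone.

How it is judged:
By the outcome, as a careful person would: the job done as asked, in the order asked, and still so for the second after the job is handed in, with the robot touching nothing.
It also fails if it takes over 72 s, if anything falls off the work surface, if the arm or the gripper's body presses on something with over 40 N, if the wrist force passes 120 N, or if a joint passes its speed limit or range.

ROBOT

A 6-joint arm with a two-finger parallel gripper is mounted at the origin on the work surface. World frame = base frame: x ahead of the robot, y to its left, z up, the work surface at z = 0. Lengths are in m, angles in degrees, forces in N, time in s.
With the tool pointing down it reaches from about 0.25 to 0.725 m from the base axis. Payload 9.7 kg.
Tool frame: the origin (TCP) lies at the very end of the fingers, on their centre line; the grasp point (between the pads) lies 19 mm behind it; z points along the fingers, y is the line along which they close (so a half turn about z gives the same grasp; the last joint's range is limited). The gripper opens to 85 mm and grips with 20 to 120 N. Pads are 22 mm wide; open, the fingers measure 114 mm over their backs; the gripper's body (76 mm by 85 mm) begins 54 mm behind the grasp point. The pads swing forward as they close: fully open they stand 13 mm farther back than shut.
Start: joints at [70.13, 4.979, 10.078, 95.1, 0, 90], TCP at [0.187, 0.517, 0.231] pointing down, gripper open.
Joint ranges: [-179.16, 179.16], [-48.56, 103.87], [-65.8, 70.77], [-126.05, 130.52], [-82.76, 87.17], [-180, 180]. Speed limits (degrees/s): [127.2, 127.2, 147.25, 180, 180, 180].

INTERFACE

Orientations are given as [roll, pitch, yaw] about the fixed x, y, z axes, in that order (R = Rz(yaw) Ry(pitch) Rx(roll)).
In Python, from workcell import bot, viewer, finder gives the robot as it stands. The module is installed in compiled form; this text tells all that it offers.
- The arm moves only by the shell command python3 -m inch 'ROWS' [FORCE]. ROWS is JSON, a list that holds one entry, the list of rows, each a list of 7 numbers: the opening in per cent of the stroke, from 0 (shut) to 100 (fully open), then the shift along the tool's x, y, z in mm, then the turn, a rotation vector about the tool's x, y, z in degrees. In form: [[[grip, tx, ty, tz, ax, ay, az], ...]]. A call has 1 to 8 rows; each row shifts and turns the commanded pose from where the row before left it, along the tool's axes as they then stand; what a row does not reach is not made up. A row lasts 1/8 s, in which the tool goes at most 62.5 mm and 10.7 degrees, less where a joint would pass 70% of its speed; a pose out of reach is approached as far as the arm can. A call with a gripper value outside its range is refused whole. The fingers move at their own pace and stop on an object; FORCE is the grip in N (left out, the last holds). Time passes only in rows, so rows that do not move let the fingers close. It gives the time, the measured TCP pose, the force, the opening and the grip force at its end, in the units of the state.
- bot.get_obs(): the state, without advancing time (a new reading comes with each control period).
- viewer.camera(name): name is "scene" or "top"; returns a dict with "pixels" (420x560x3 uint8, red, green, blue), "vfov" (degrees; the focal length in pixels is half the picture's height over the tangent of half this angle, whatever the lens; pixels are square), "cx", "cy" (the principal point, pixels), "R" (3x3) and "t" (3): a world point X has camera coordinates R X + t. Camera axes: x right, y down, z forward; pixel columns grow to the right and rows downward; lengths in m; the calibration is good to about 2 mm. A picture is of the moment at which its call begins. There is no depth.
- bot.job_done(): hands the job in; it is judged then, once.
Trained networks look in the newest picture that a camera, given by its name, has taken for a name from the list of things; names that differ only in an ending like _2 or _b are one class to them, and where a whole thing is asked for, a point or a joint stands for the part that bears it (a point fixed in the world has none). Each returns a list of dicts, best first, with "conf" (0 to 1); they miss things now and then, are a little off and sometimes report something else, mostly with a low value. They report only what shows in the picture. A call takes as long as a camera call. They do not tell look-alikes from the thing itself.
- finder.outline_of(camera, thing): "pixels" (420x560 bool, what is visible of it) and "extent" ([centre column, centre row, width, height] in pixels, round what is visible of it).
- finder.mark_of(camera, thing): "position" ([column, row] in pixels: a listed point, or the origin of a listed thing).
The state is a dict: "time": time; "q": joint angles; "qd": joint speeds; "joint_efforts": joint torques, N m; "ee_pos": TCP position; "tcp_rot": TCP orientation; "wrist_force": force on the tool from outside, world axes, zero at the start; "torque": the same for the moment, N m; "opening": finger opening in m; "grasp_force": force on a finger pad.
Only numpy, scipy, OpenCV 4.12 (cv2) and the standard library are available. Lean on these libraries where they do the work, as an engineer would, in place of code of your own. Each camera call takes 0.05 s, during which the arm holds its last target. There are 200 camera calls.

## Working session

There is one attempt and no reset: what is moved stays moved. The work goes in short steps, Python scripts to look and compute and a shell command to move; the robot and the scene stay as the last step left them, time stands still between calls to the robot, and variables do not carry over. Pictures are saved under pics/ and viewed, at most 14 in all, crops included, and the job is handed in when it is done.

```bash
mkdir -p pics; cat > h.py <<'E'
import numpy as np, cv2
from workcell import bot, viewer, finder
def ray(c,p):
    f=c["pixels"].shape[0]/2/np.tan(np.radians(c["vfov"])/2)
    R=np.array(c["R"]);t=np.array(c["t"])
    d=R.T@np.array([(p[0]-c["cx"])/f,(p[1]-c["cy"])/f,1]); return -R.T@t,d
def at(c,p,z):
    o,d=ray(c,p); return o+d*(z-o[2])/d[2]
def proj(c,X):
    f=c["pixels"].shape[0]/2/np.tan(np.radians(c["vfov"])/2)
    v=np.array(c["R"])@np.array(X)+np.array(c["t"]); return np.array([c["cx"]+f*v[0]/v[2],c["cy"]+f*v[1]/v[2]])
def save(c,n,s=1): cv2.imwrite(n,cv2.resize(c["pixels"][:,:,::-1],None,fx=s,fy=s))
E
python3 - <<'E'
from h import *
for n in("top","scene"):
    c=viewer.camera(n); save(c,f"pics/{n}0.png",1.42)
    print(n,c["vfov"],-np.array(c["R"]).T@np.array(c["t"]))
    for th,z in(("carrier",.002),("board",.018),("dock",.002),("gap",.002),("stop_face",.002),("flux_jar",.002),("tape_roll",.002),("solder_reel",.002),("screwdriver",.002),("mouse",0),("cleaner",0)):
        for m in finder.mark_of(n,th)[:3]:
            print(th,round(m["conf"],2),np.round(m["position"],1),np.round(at(c,m["position"],z),4))
print(bot.get_obs())
E
```

```text
top 55.11071341479939 [0.39782279 0.02751953 1.23284874]
carrier 0.67 [387.3 176.5] [ 0.6406 -0.2977  0.002 ]
carrier 0.6 [322.7 194.1] [ 0.5829 -0.0968  0.002 ]
board 0.76 [386.  179.3] [ 0.6287 -0.2893  0.018 ]
board 0.66 [323.8 189. ] [ 0.5963 -0.0985  0.018 ]
stop_face 0.71 [229.5 217.5] [0.5069 0.1893 0.002 ]
flux_jar 0.54 [267.2 170.1] [0.6564 0.0761 0.002 ]
tape_roll 0.63 [250.9 258.4] [0.3834 0.1209 0.002 ]
solder_reel 0.69 [230.5 178.1] [0.6297 0.1897 0.002 ]
screwdriver 0.74 [430.6 221.5] [ 0.5019 -0.4274  0.002 ]
mouse 0.57 [154.8 193.9] [0.5776 0.4229 0.    ]
cleaner 0.83 [432.3 168.4] [ 0.6684 -0.4393  0.    ]
scene 55.433253644628486 [1.38070696 0.03039162 0.67345615]
carrier 0.9 [243.2 227.6] [ 0.5895 -0.0882  0.002 ]
carrier 0.89 [161.9 232.5] [ 0.6246 -0.2913  0.002 ]
board 0.7 [159.5 231.3] [ 0.6386 -0.2908  0.018 ]
board 0.59 [244.7 221.8] [ 0.585  -0.0844  0.018 ]
dock 0.56 [290.6 219.5] [0.5463 0.0338 0.002 ]
gap 0.91 [293.2 219.1] [0.544  0.0407 0.002 ]
stop_face 0.86 [348.6 213.4] [0.5071 0.192  0.002 ]
flux_jar 0.64 [301.9 247.3] [0.653  0.0646 0.002 ]
tape_ro
[... 284 characters left out ...]
.9] [ 0.6544 -0.4403  0.    ]
{'time': 1.2, 'q': array([ 7.01274441e+01,  4.97863366e+00,  1.00789509e+01,  9.51010652e+01,
       -9.08192134e-04,  8.99991107e+01]), 'qd': array([-0.15778034, -0.07816512,  0.02259523, -0.09095436, -0.0693719 ,
       -0.03663485]), 'joint_efforts': array([-5.95089041e-04, -5.20093703e+01,  4.64871740e+01,  1.40861321e-03,
        3.22111805e-05, -6.80159971e-06]), 'ee_pos': array([0.18696153, 0.51723622, 0.2312933 ]), 'tcp_rot': array([-1.79999252e+02,  9.08180525e-04,  1.60128333e+02]), 'wrist_force': array([ 0.08605524, -0.00831404,  0.2166282 ]), 'torque': array([-0.02236408,  0.0506367 , -0.00254733]), 'grasp_force': 0.0, 'opening': 0.08509584820313823}
```

View pics/top0.png

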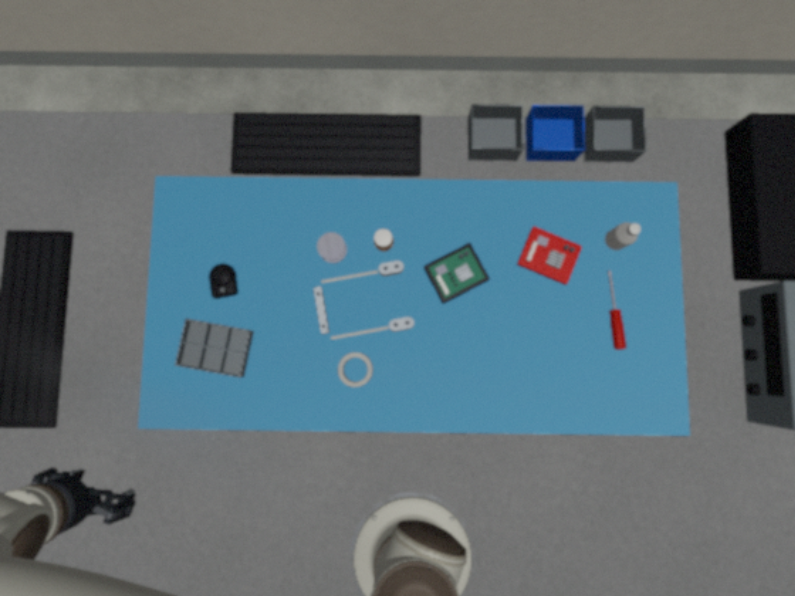

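View pics/scene0.png

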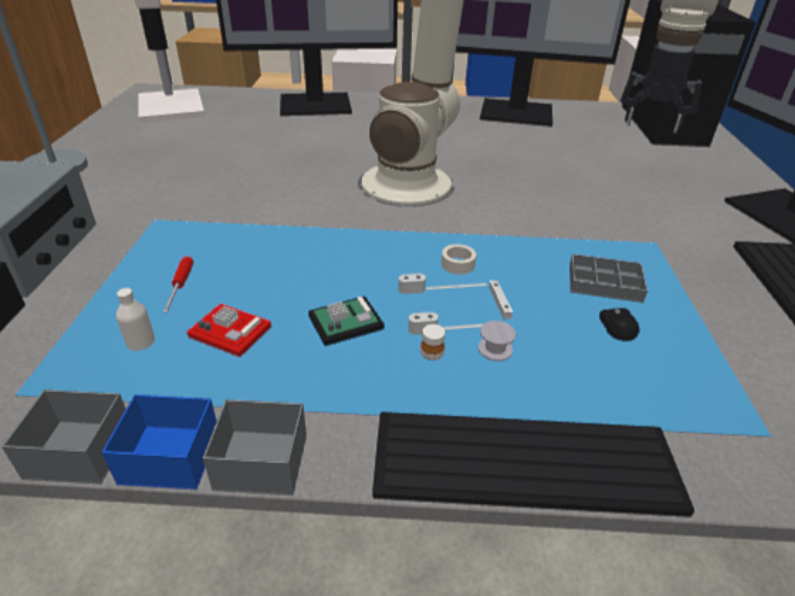

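The black carrier is at about (457,272) in the top view and (345,319) in the scene view. Its only look-alike is the red one, at (549,255) top and (229,328) scene. The guides are at (391,268) and (402,323) top, and the stop bar is at (321,310). I'll choose the black one, check it in a close crop, and measure.

```bash
cat >> h.py <<'E'
from scipy.optimize import minimize
def box(x,y,a,L,W,z0,z1):
    c,s=np.cos(a),np.sin(a)
    return [[x+c*u-s*v,y+s*u+c*v,z] for u in(-L/2,L/2) for v in(-W/2,W/2) for z in(z0,z1)]
def sil(c,P,k=8):
    f=np.zeros((420*k//4,560*k//4),np.uint8)
def hullmask(c,boxes,x0,y0,w,h,k):
    m=np.zeros((h*k,w*k),np.uint8)
    for b in boxes:
        p=np.array([proj(c,X) for X in b]); p=((p-[x0,y0]+.5)*k)
        cv2.fillConvexPoly(m,np.round(cv2.convexHull(p.astype(np.float32))*16).astype(np.int32),255,shift=4)
    return cv2.resize(m,(w,h),interpolation=cv2.INTER_AREA)/255.
def fit(cams,masks,boxfn,p0,scale=(.01,.01,.1)):
    W=[]
    for c,m in zip(cams,masks):
        ys,xs=np.nonzero(m); W.append((xs.min()-15,ys.min()-15,np.ptp(xs)+31,np.ptp(ys)+31))
    def cost(p):
        e=0
        for c,m,(x0,y0,w,h) in zip(cams,masks,W):
            e+=((hullmask(c,boxfn(*p),x0,y0,w,h,4)-m[y0:y0+h,x0:x0+w])**2).sum()/m.sum()
        return e
    p0=np.array(p0,float); S=np.array([p0]+[p0+np.eye(3)[i]*scale[i] for i in range(3)])
    r=minimize(cost,p0,method="Nelder-Mead",options=dict(initial_simplex=S,xatol=1e-4,fatol=1e-5,maxiter=300)); return r.x,r.fun
def dockboxes(x,y,a):
    c,s=np.cos(a),np.sin(a); f=lambda u,v:(x+c*u-s*v,y+s*u+c*v)
    return [box(*f(0,61),a,.054,.024,.002,.032),box(*f(0,-61),a,.054,.024,.002,.032),box(*f(.163,0),a,.016,.1,.002,.020)]
carbox=lambda x,y,a:[box(x,y,a,.115,.092,.002,.018)]
def carmask(c,n,near):
    best=min(finder.outline_of(n,"carrier"),key=lambda d:np.hypot(d["extent"][0]-near[0],d["extent"][1]-near[1])); return best["pixels"]
def lane(D,X):
    c,s=np.cos(D[2]),np.sin(D[2]); d=np.array(X[:2])-D[:2]; return np.array([c*d[0]+s*d[1],-s*d[0]+c*d[1]])*1000
E
sed -i '/^def sil/,+1d' h.py
python3 - <<'E'
from h import *
C=[viewer.camera("top")];T=C[0];cm=[carmask(T,"top",(322,191))]
C.append(viewer.camera("scene"));cm.append(carmask(C[1],"scene",(243,224)))
dm=[]
for c in C:
    p=c["pixels"].astype(int); b=(p[:,:,0]>130)&(p.max(2)-p.min(2)<60)
    g=np.zeros(b.shape,np.uint8)
    for bx in dockboxes(.544,.0395,1.811):
        q=np.array([proj(c,X) for X in bx]).astype(np.float32); cv2.fillConvexPoly(g,cv2.convexHull(q).astype(np.int32),1)
    dm.append(b&(cv2.dilate(g,np.ones((7,7)))>0))
for i in([0],[1],[0,1]):
    D=fit([C[j] for j in i],[dm[j] for j in i],dockboxes,(.544,.0395,1.811)); K=fit([C[j] for j in i],[cm[j] for j in i],carbox,(.585,-.092,2.04))
    print(i,"dock",np.round(D[0],4),round(D[1],3),"car",np.round(K[0],4),round(K[1],3),"lane",lane(D[0],K[0]),np.degrees(K[0][2]-D[0][2]))
ims=[]
for c,(x0,y0) in zip(C,((205,150),(200,170))):
    im=cv2.resize(c["pixels"][y0:y0+92,x0:x0+160,::-1],None,fx=5,fy=3.2*5/3.2*1)[:, :800] if 0 else cv2.resize(c["pixels"][y0:y0+60*1+12,x0:x0+200,::-1],None,fx=4,fy=4)
    for b,col in [(x,(0,0,255)) for x in dockboxes(*D[0])]+[(carbox(*K[0])[0],(0,255,255))]:
        q=np.array([proj(c,X) for X in b]); h=cv2.convexHull(((q-[x0,y0]+.5)*4).astype(np.float32)).astype(np.int32); cv2.polylines(im,[h],True,col,1)
    ims.append(im)
cv2.imwrite("pics/crop1.png",np.vstack(ims))
E
```

```text
[0] dock [0.5375 0.0405 1.7701] 0.147 car [ 0.5883 -0.0922  2.0562] 0.017 lane [-140.11719961  -23.55657298] 16.391355797085513
[1] dock [0.5274 0.0431 1.835 ] 0.752 car [ 0.5878 -0.0896  2.03  ] 0.07 lane [-143.91136924  -23.58438893] 11.178116879185868
[0, 1] dock [0.5421 0.0414 1.7948] 1.014 car [ 0.5882 -0.0914  2.0588] 0.098 lane [-139.74329216  -15.46955199] 15.125080669190995
```

View pics/crop1.png

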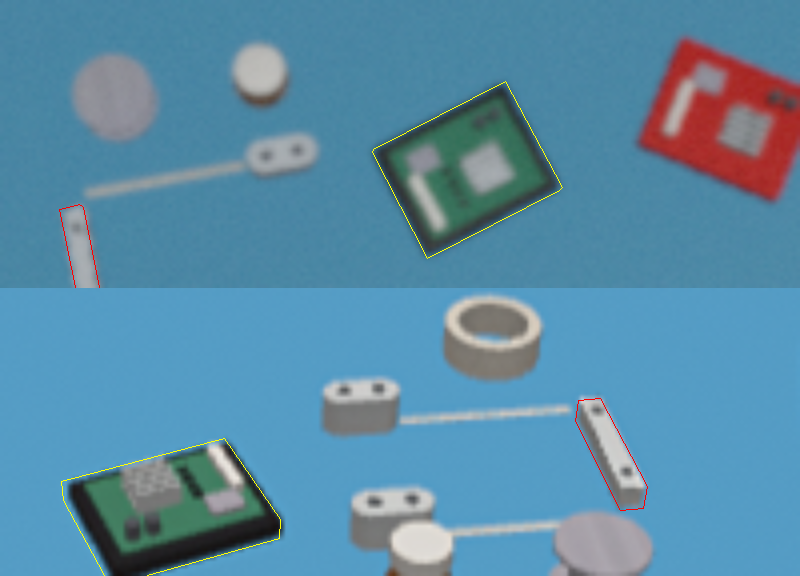

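The crop confirms the black carrier with the green board. The guide boxes in my dock model had a units slip (61 m instead of 61 mm), so I'll refit.

```bash
sed -i 's/f(0,61)/f(0,.061)/;s/f(0,-61)/f(0,-.061)/' h.py
python3 - <<'E'
from h import *
C=[viewer.camera("top"),viewer.camera("scene")]
# black/green carrier mask by colour: non-blue region near it
dm=[];cm=[]
for c in C:
    p=c["pixels"].astype(int); b=(p[:,:,0]>120)&(p.max(2)-p.min(2)<60)
    g=np.zeros(b.shape,np.uint8)
    for bx in dockboxes(.544,.0405,1.811):
        q=np.array([proj(c,X) for X in bx]).astype(np.float32); cv2.fillConvexPoly(g,cv2.convexHull(q).astype(np.int32),1)
    dm.append(b&(cv2.dilate(g,np.ones((7,7)))>0))
for i,near in((0,(322,191)),(1,(243,224))):
    p=C[i]["pixels"].astype(int); m=(p[:,:,2]<100)|(p[:,:,2]-p[:,:,0]<60)
    r=np.zeros(m.shape,bool); r[near[1]-32:near[1]+32,near[0]-36:near[0]+36]=1
    n,l,s,_=cv2.connectedComponentsWithStats((m&r).astype(np.uint8)); cm.append(l==1+np.argmax(s[1:,4]))
    print(s[1:,:])
for i in([0],[1],[0,1]):
    D=fit([C[j] for j in i],[dm[j] for j in i],dockboxes,(.544,.0405,1.811)); K=fit([C[j] for j in i],[cm[j] for j in i],carbox,(.587,-.092,2.05))
    print(i,"dock",np.round(D[0],4),round(D[1],3),"car",np.round(K[0],4),round(K[1],3),"lane",lane(D[0],K[0]),np.degrees(K[0][2]-D[0][2]))
ims=[]
for c,(x0,y0) in zip(C,((210,160),(200,180))):
    im=cv2.resize(c["pixels"][y0:y0+75,x0:x0+200,::-1],None,fx=4,fy=4)
    for b,col in [(x,(0,0,255)) for x in dockboxes(*D[0])]+[(carbox(*K[0])[0],(0,255,255))]:
        q=np.array([proj(c,X) for X in b]); h=cv2.convexHull(((q-[x0,y0]+.5)*4).astype(np.float32)).astype(np.int32); cv2.polylines(im,[h],True,col,1)
    ims.append(im)
cv2.imwrite("pics/crop2.png",np.vstack(ims))
E
```

```text
[[ 299  171   45   43 1110]]
[[ 217  209   54   35 1187]]
[0] dock [0.5371 0.0404 1.7675] 0.185 car [ 0.5883 -0.0901  2.0622] 0.029 lane [-137.98609349  -24.70807846] 16.885424944640558
[1] dock [0.5339 0.0426 1.7742] 0.81 car [ 0.586  -0.0893  2.0783] 0.059 lane [-139.65392401  -24.45948062] 17.425594247948656
[0, 1] dock [0.5364 0.0409 1.7642] 1.045 car [ 0.5885 -0.0894  2.0581] 0.098 lane [-137.88576376  -26.12442661] 16.83907855924748
```

View pics/crop2.png

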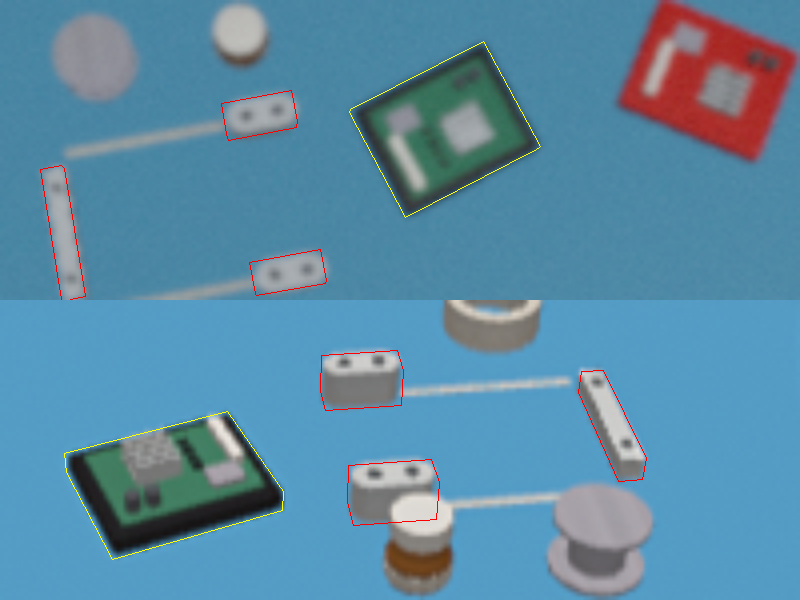

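Carrier in the lane frame is at about (-138, -25) mm, turned +17°. The plan has two pushes:
1. Side-push with open fingers on its -y long side, to centre and square it in the lane.
2. Push its trailing end straight in.

```bash
cat > plan.py <<'E'
import numpy as np, sys
from scipy.spatial.transform import Rotation as Ro
from workcell import bot
def plan(goal,yaw,n,p=None,y0=None):
    o=bot.get_obs(); R=Ro.from_euler("xyz",o["tcp_rot"],degrees=True)if y0 is None else Ro.from_euler("xyz",[180,0,y0],degrees=True)
    p=o["ee_pos"] if p is None else np.array(p)
    G=Ro.from_euler("xyz",[180,0,yaw],degrees=True); w=(R.inv()*G).as_rotvec()/n; d=(np.array(goal)-p)/n
    for i in range(n):
        print(np.round(np.r_[R.inv().apply(d)*1000,np.degrees(w)],1).tolist()); R=R*Ro.from_rotvec(w)
if __name__=="__main__":
    a=list(map(float,sys.argv[1:])); plan(a[:3],a[3],int(a[4]))
E
python3 plan.py .664 -.049 .13 208 14
```

```text
[-45.8, -26.5, 7.2, -0.0, 0.0, -3.4]
[-44.1, -29.1, 7.2, -0.0, 0.0, -3.4]
[-42.3, -31.7, 7.2, -0.0, 0.0, -3.4]
[-40.4, -34.2, 7.2, -0.0, 0.0, -3.4]
[-38.2, -36.5, 7.2, -0.0, 0.0, -3.4]
[-36.0, -38.8, 7.2, -0.0, 0.0, -3.4]
[-33.6, -40.8, 7.2, -0.0, 0.0, -3.4]
[-31.1, -42.8, 7.2, -0.0, 0.0, -3.4]
[-28.5, -44.5, 7.2, -0.0, 0.0, -3.4]
[-25.8, -46.2, 7.2, -0.0, 0.0, -3.4]
[-23.0, -47.6, 7.2, -0.0, 0.0, -3.4]
[-20.1, -48.9, 7.2, -0.0, 0.0, -3.4]
[-17.2, -50.0, 7.2, -0.0, 0.0, -3.4]
[-14.2, -51.0, 7.2, -0.0, 0.0, -3.4]
```

```bash
python3 -m inch '[[[100,-46,-26,0,0,0,-3.4],[100,-44,-29,0,0,0,-3.4],[100,-42,-32,0,0,0,-3.4],[100,-40,-34,0,0,0,-3.4],[100,-38,-36,0,0,0,-3.4],[100,-36,-39,0,0,0,-3.4],[100,-34,-41,7,0,0,-3.4],[100,-31,-43,7,0,0,-3.4]]]'
python3 -c "from workcell import bot;print(bot.get_obs()['q'])"; python3 plan.py .664 -.049 .13 208 7
```

```text
time: 2.5
ee_pos: [0.4598, 0.1924, 0.2173]
tcp_rot: [180.0, 0.0, -172.6]
wrist_force: [0.9, 0.9, -0.0]
opening: 0.0853
grasp_force: 0.0
[ 2.26987332e+01 -2.40470577e+00  1.00742165e+00  9.33656678e+01
  9.96024675e-04  1.52573349e+01]
[-24.4, -38.0, 12.5, 0.0, 0.0, -2.9]
[-22.5, -39.2, 12.5, 0.0, 0.0, -2.9]
[-20.4, -40.3, 12.5, 0.0, 0.0, -2.9]
[-18.3, -41.3, 12.5, 0.0, 0.0, -2.9]
[-16.2, -42.1, 12.5, 0.0, 0.0, -2.9]
[-14.0, -42.9, 12.5, 0.0, 0.0, -2.9]
[-11.8, -43.6, 12.5, 0.0, 0.0, -2.9]
```

```bash
python3 -m inch '[[[100,-24,-38,12,0,0,-2.9],[100,-22,-39,12,0,0,-2.9],[100,-20,-40,12,0,0,-2.9],[100,-18,-41,12,0,0,-2.9],[100,-16,-42,12,0,0,-2.9],[100,-14,-43,12,0,0,-2.9],[100,-12,-43,12,0,0,-2.9],[100,0,0,0,0,0,0]]]'
python3 - <<'E'
from h import *
o=bot.get_obs();print(o["q"])
D=(.537,.0405,1.766);K=(.588,-.0895,2.06)
a=K[2];R=np.array([[np.cos(a),-np.sin(a)],[np.sin(a),np.cos(a)]])
print("tool in carrier frame mm",R.T@(o["ee_pos"][:2]-K[:2])*1000)
for n in("scene",):
    c=viewer.camera(n)
    cv2.imwrite("pics/s2.png",cv2.resize(c["pixels"][120:270,170:370,::-1],None,fx=4,fy=4))
E
```

```text
time: 3.5
ee_pos: [0.6604, -0.0498, 0.1308]
tcp_rot: [179.9, -0.1, -152.5]
wrist_force: [-1.0, -0.4, -0.0]
opening: 0.0853
grasp_force: 0.0
[-4.30108897e+00  1.99712804e+01  1.65655782e+01  8.67554235e+01
 -1.81316701e-02 -3.18030562e+01]
tool in carrier frame mm [  1.03929641 -82.6119622 ]
```

View pics/s2.png

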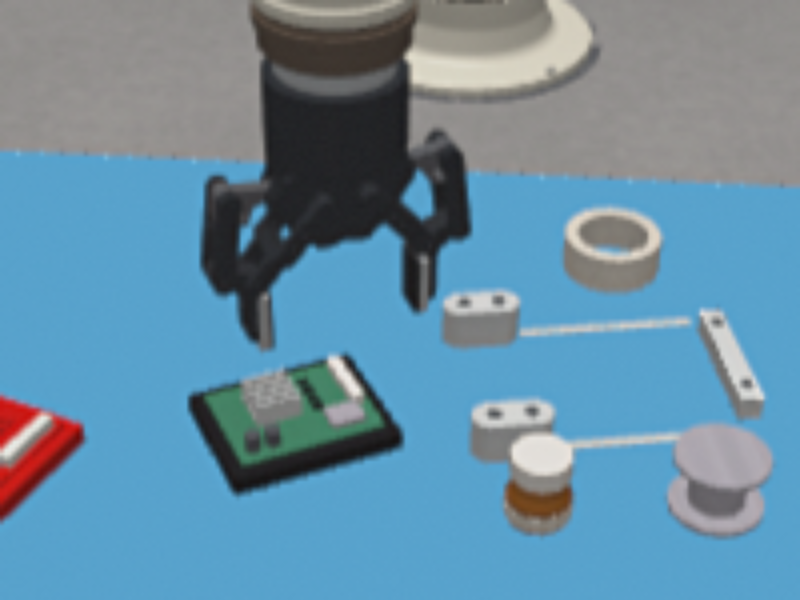

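The picture shows the open gripper behind the carrier's far side, with nothing around the descent spot. The jar and guides are well away, at about (540,480) and (480,320). I'll part-close the fingers and go down.

```bash
python3 -m inch '[[[50,0,0,25,0,0,0],[50,0,0,25,0,0,0],[50,0,0,25,0,0,0],[50,0,0,20,0,0,0],[50,0,0,15,0,0,0],[50,0,0,10,0,0,0],[50,0,0,5,0,0,0],[50,0,0,0,0,0,0]]]'
```

```text
time: 4.55
ee_pos: [0.6599, -0.0474, 0.0084]
tcp_rot: [-180.0, 0.0, -152.4]
wrist_force: [-0.3, 0.4, 0.4]
opening: 0.0431
grasp_force: 0.0
```

```bash
cat > t.py <<'E'
from h import *; from plan import plan
D=np.array((.537,.0405,1.766));K=np.array((.588,-.0895,2.06))
def w(P,u,v):
    a=P[2];return np.array([P[0]+np.cos(a)*u-np.sin(a)*v,P[1]+np.sin(a)*u+np.cos(a)*v])
E
python3 - <<'E'
from t import *
o=bot.get_obs(); print(lane(K,o["ee_pos"]))
s=w(K,0,-.060); print("approach");plan([*s,.0055],208,3)
T=np.array([*w(D,-.140,0),D[2]]); e=w(T,0,-.057); print("push",s,e,T);plan([*e,.0055],191.2,10,[*s,.0055],208)
E
```

```text
[  3.33995341 -83.26523164]
approach
[7.7, -1.2, 1.0, -0.0, 0.0, -0.1]
[7.7, -1.2, 1.0, -0.0, 0.0, -0.1]
[7.8, -1.1, 1.0, -0.0, 0.0, -0.1]
push [ 0.64096244 -0.06130461] [ 0.62007275 -0.08578506] [ 0.56415529 -0.09684115  1.766     ]
[3.0, -1.2, -0.0, 0.0, -0.0, 1.7]
[3.0, -1.3, -0.0, 0.0, -0.0, 1.7]
[2.9, -1.4, -0.0, 0.0, -0.0, 1.7]
[2.9, -1.4, -0.0, 0.0, -0.0, 1.7]
[2.8, -1.5, -0.0, 0.0, -0.0, 1.7]
[2.8, -1.6, -0.0, 0.0, -0.0, 1.7]
[2.7, -1.7, -0.0, 0.0, -0.0, 1.7]
[2.7, -1.8, -0.0, 0.0, -0.0, 1.7]
[2.6, -1.8, -0.0, 0.0, -0.0, 1.7]
[2.6, -1.9, -0.0, 0.0, -0.0, 1.7]
```

```bash
python3 -m inch '[[[50,8,-1,1,0,0,0],[50,8,-1,1,0,0,0],[50,7,-1,1,0,0,0],[50,3,-1.2,0,0,0,1.7],[50,3,-1.3,0,0,0,1.7],[50,3,-1.4,0,0,0,1.7],[50,3,-1.4,0,0,0,1.7],[50,0,0,0,0,0,0]]]'
python3 - <<'E'
from h import *
c=viewer.camera("scene");cv2.imwrite("pics/s3.png",cv2.resize(c["pixels"][120:270,170:370,::-1],None,fx=4,fy=4))
E
```

```text
time: 5.55
ee_pos: [0.632, -0.0708, 0.0053]
tcp_rot: [-180.0, -0.0, -159.2]
wrist_force: [-0.5, 0.4, 0.6]
opening: 0.0426
grasp_force: 0.0
```

View pics/s3.png

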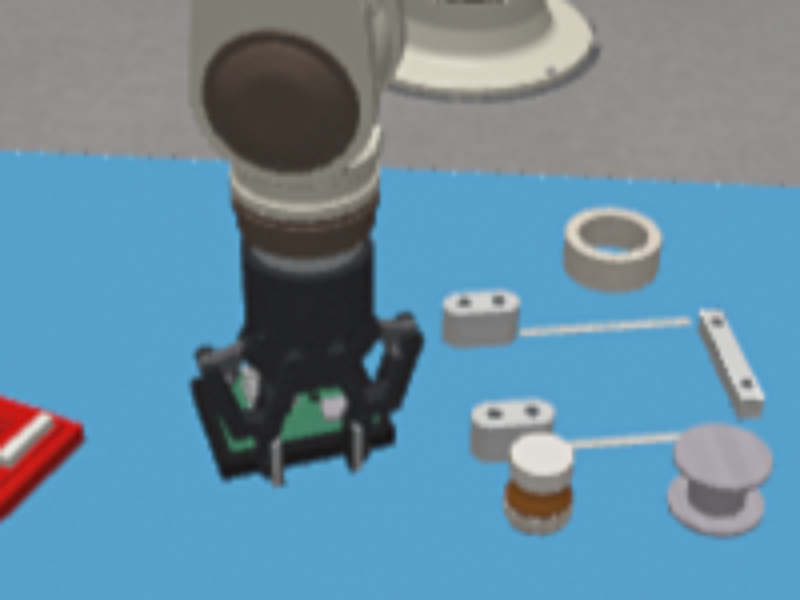

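The two fingers sit low against the carrier's near side (tips at (277,470) and (355,455)), and it has turned with them. I'll finish the side push, then back off and up to look.

```bash
python3 -m inch '[[[50,3,-1.5,0,0,0,1.7],[50,3,-1.6,0,0,0,1.7],[50,2.7,-1.7,0,0,0,1.7],[50,2.7,-1.8,0,0,0,1.7],[50,2.6,-1.8,0,0,0,1.7],[50,2.6,-1.9,0,0,0,1.7],[50,0,0,0,0,0,0],[50,-15,0,0,0,0,0]]]'
python3 -m inch '[[[50,-10,0,-10,0,0,0],[50,0,0,-35,0,0,0],[50,0,0,-35,0,0,0],[50,-30,20,-35,0,0,0],[50,-30,35,-25,0,0,0],[50,0,40,0,0,0,0],[50,0,40,0,0,0,0],[50,0,0,0,0,0,0]]]'
cat >> h.py <<'E'
def look(D,K0,name="top"):
    c=viewer.camera(name); p=c["pixels"].astype(int); m=(p[:,:,2]<100)|(p[:,:,2]-p[:,:,0]<60)
    g=np.zeros(m.shape,np.uint8); q=np.array([proj(c,X) for X in carbox(*K0)[0]]).astype(np.float32); cv2.fillConvexPoly(g,cv2.convexHull(q).astype(np.int32),1)
    n,l,s,_=cv2.connectedComponentsWithStats((m&(cv2.dilate(g,np.ones((25,25)))>0)).astype(np.uint8)); m=l==1+np.argmax(s[1:,4])
    K,e=fit([c],[m],carbox,K0); print(name,"car",np.round(K,4),"err",round(e,3),"lane",np.round(lane(D,K),1),"deg",round(np.degrees(K[2]-D[2]),1)); return c,K
def draw(c,D,K,f,x0,y0,w=200,h=150):
    im=cv2.resize(c["pixels"][y0:y0+h,x0:x0+w,::-1],None,fx=4,fy=4)
    for b,col in [(x,(0,0,255)) for x in dockboxes(*D)]+[(carbox(*K)[0],(0,255,255))]:
        q=np.array([proj(c,X) for X in b]); hh=cv2.convexHull(((q-[x0,y0]+.5)*4).astype(np.float32)).astype(np.int32); cv2.polylines(im,[hh],True,col,1)
    cv2.imwrite(f,im)
E
python3 - <<'E'
from t import *
c,k=look(D,(.564,-.097,1.766)); draw(c,D,k,"pics/t4.png",205,130); look(D,k,"scene")
E
```

```text
time: 6.6
ee_pos: [0.6335, -0.0827, 0.0055]
tcp_rot: [-180.0, -0.0, -169.4]
wrist_force: [1.1, -0.1, 0.5]
opening: 0.0426
grasp_force: 0.0
time: 7.6
ee_pos: [0.6773, 0.0657, 0.1453]
tcp_rot: [180.0, -0.0, -169.2]
wrist_force: [-0.3, 0.5, -0.8]
opening: 0.0425
grasp_force: 0.0
top car [ 0.5609 -0.0837  1.7405] err 0.421 lane [-126.5    0.6] deg -1.5
scene car [ 0.5603 -0.0966  1.7441] err 0.047 lane [-139.     3.8] deg -1.3
```

View pics/t4.png

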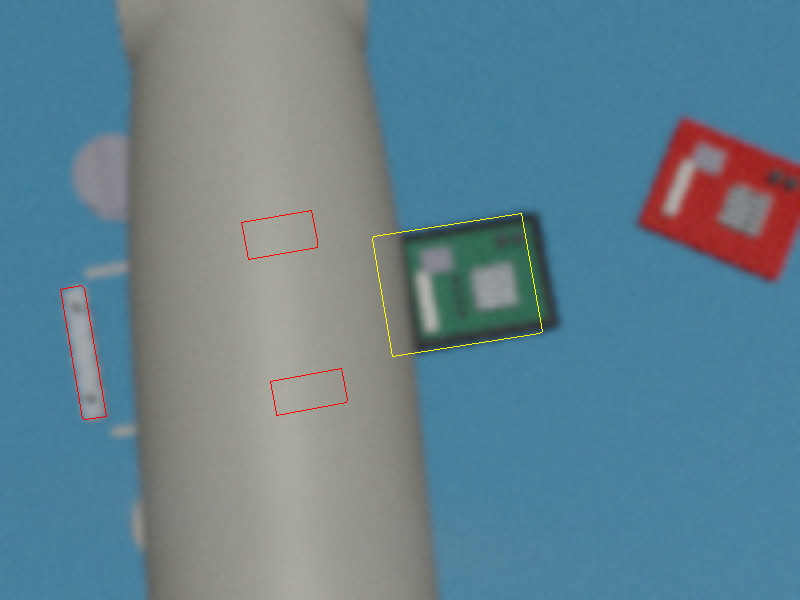

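The arm hides the carrier's left part in this top view. It is otherwise nearly square, at about lane (-138, 2). I'll go behind its trailing end and look from there.

```bash
python3 - <<'E'
from t import *
e=w(D,-.285,0); print(e); plan([*e,.14],101.2,12)
E
```

```text
[ 0.59228041 -0.23908733]
[11.7, -23.4, 0.4, -0.0, 0.0, 7.5]
[8.5, -24.7, 0.4, -0.0, 0.0, 7.5]
[5.3, -25.6, 0.4, -0.0, 0.0, 7.5]
[1.9, -26.1, 0.4, -0.0, 0.0, 7.5]
[-1.5, -26.1, 0.4, -0.0, 0.0, 7.5]
[-4.9, -25.7, 0.4, -0.0, 0.0, 7.5]
[-8.2, -24.9, 0.4, -0.0, 0.0, 7.5]
[-11.4, -23.6, 0.4, -0.0, 0.0, 7.5]
[-14.3, -21.9, 0.4, -0.0, 0.0, 7.5]
[-17.0, -19.9, 0.4, -0.0, 0.0, 7.5]
[-19.5, -17.5, 0.4, -0.0, 0.0, 7.5]
[-21.6, -14.8, 0.4, -0.0, 0.0, 7.5]
```

```bash
python3 -m inch '[[[50,12,-23,0,0,0,7.5],[50,8.5,-25,0,0,0,7.5],[50,5,-26,0,0,0,7.5],[50,2,-26,0,0,0,7.5],[50,-1.5,-26,0,0,0,7.5],[50,-5,-26,0,0,0,7.5],[50,-8,-25,0,0,0,7.5],[50,-11,-24,0,0,0,7.5]]]'
python3 -m inch '[[[50,-14,-22,0,0,0,7.5],[50,-17,-20,0,0,0,7.5],[50,-20,-18,0,0,0,7.5],[50,-22,-15,0,0,0,7.2],[50,0,0,0,0,0,0]]]'
python3 - <<'E'
from t import *
c,k=look(D,(.562,-.097,1.75)); draw(c,D,k,"pics/t5.png",205,130)
look(D,k,"scene"); print(lane(D,bot.get_obs()["ee_pos"]),bot.get_obs()["q"])
E
```

```text
time: 8.7
ee_pos: [0.6185, -0.1409, 0.1453]
tcp_rot: [-180.0, 0.0, 130.3]
wrist_force: [0.2, 0.1, -0.5]
opening: 0.0428
grasp_force: 0.0
time: 9.32
ee_pos: [0.5881, -0.2428, 0.1452]
tcp_rot: [-180.0, 0.0, 100.7]
wrist_force: [0.0, -0.1, -0.8]
opening: 0.0427
grasp_force: 0.0
top car [ 0.5635 -0.0969  1.7625] err 0.027 lane [-139.9    0.6] deg -0.2
scene car [ 0.5602 -0.0966  1.7414] err 0.046 lane [-139.     3.8] deg -1.4
[-286.07533623    3.82095078] [-2.22535032e+01  1.60649626e+01  1.32783257e+01  8.72241996e+01
  3.49454731e-03  5.68121221e+01]
```

View pics/t5.png

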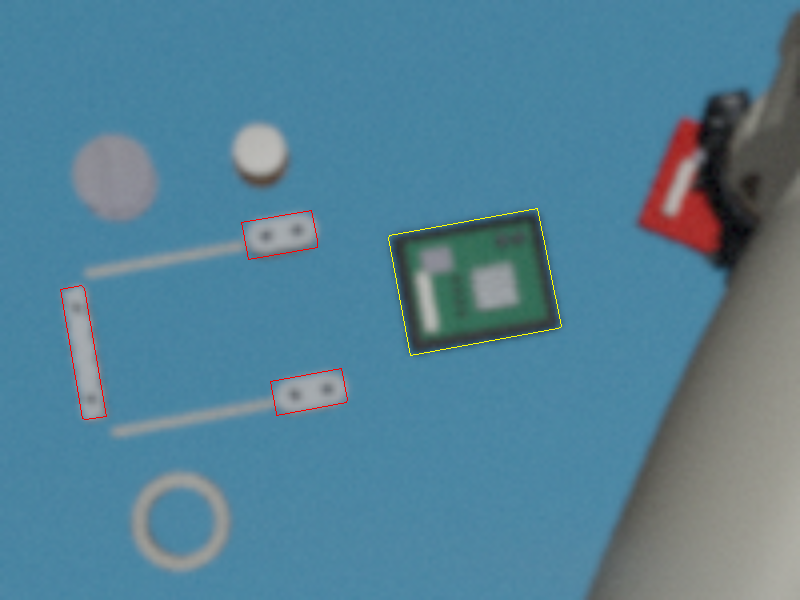

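Top fit puts the carrier at lane (-140, 0.6) mm, -0.2°: centred and square. The overlays match the guides and stop bar. Next I'll descend behind its trailing end.

```bash
python3 -m inch '[[[40,19,1.3,20,0,0,-0.5],[40,19,1.3,20,0,0,0],[40,19,1.3,20,0,0,0],[40,0,0,25,0,0,0],[40,0,0,25,0,0,0],[40,0,0,18,0,0,0],[40,0,0,11,0,0,0],[40,0,0,0,0,0,0]]]'
python3 -c "
from t import *
o=bot.get_obs();print(lane(D,o['ee_pos']),o['tcp_rot'])"
```

```text
time: 10.42
ee_pos: [0.5816, -0.1832, 0.0058]
tcp_rot: [-180.0, -0.0, 101.5]
wrist_force: [0.6, -0.2, 0.8]
opening: 0.0343
grasp_force: 0.0
[-228.13384207   -0.31799252] [-1.79953939e+02 -2.51983928e-02  1.01450578e+02]
```

```bash
python3 -m inch '[[[40,8,0,0,0,0,0.3],[40,8,0,0,0,0,0],[40,8,0,0,0,0,0],[40,8,0,0,0,0,0],[40,8,0,0,0,0,0],[40,8,0,0,0,0,0],[40,8,0,0,0,0,0],[40,0,0,0,0,0,0]]]'
python3 - <<'E'
from t import *
o=bot.get_obs();print(lane(D,o['ee_pos']),o['tcp_rot'])
k=np.array([*w(D,-.102,0),D[2]])
c,k=look(D,k); draw(c,D,k,"pics/t6.png",205,130); look(D,k,"scene")
E
```

```text
time: 11.42
ee_pos: [0.5705, -0.1274, 0.006]
tcp_rot: [-180.0, -0.1, 101.2]
wrist_force: [-1.2, 0.1, -0.4]
opening: 0.0342
grasp_force: 0.0
[-171.23824365   -0.29148499] [-1.79964550e+02 -7.37117196e-02  1.01180117e+02]
top car [ 0.5568 -0.0724  1.7402] err 0.412 lane [-114.6    2.5] deg -1.5
scene car [ 0.5522 -0.0636  1.7935] err 0.277 lane [-105.     5.3] deg 1.6
```

View pics/t6.png

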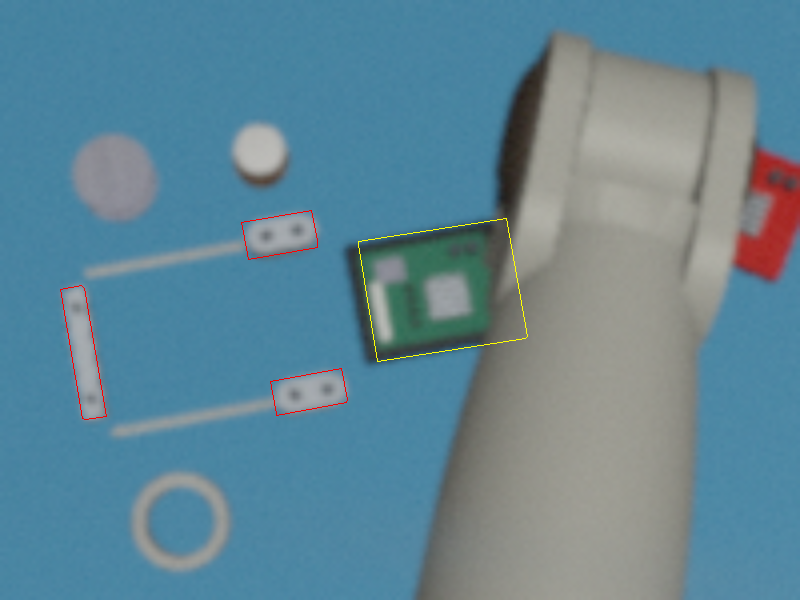

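The carrier heads between the guides in the top view, with its front edge at about (358,300); the arm hides its rear. I'll refit, ignoring the occluded rear.

```bash
cat >> h.py <<'E'
def lookp(D,K0,cut,name="top",cut2=9e3):
    """fit using only pixels with cut < lane x (mm, at z=.018) < cut2"""
    c=viewer.camera(name); p=c["pixels"].astype(int); m=(p[:,:,2]<100)|(p[:,:,2]-p[:,:,0]<60)
    V,U=np.mgrid[0:420,0:560]; f=210/np.tan(np.radians(c["vfov"])/2)
    R=np.array(c["R"]);o=-R.T@np.array(c["t"]); d=np.stack([(U-c["cx"])/f,(V-c["cy"])/f,np.ones(U.shape)],-1)@R
    s=(.018-o[2])/d[...,2]; X=o[:2]+d[...,:2]*s[...,None]-np.array(D[:2]); cs,sn=np.cos(D[2]),np.sin(D[2])
    lx=(X@[cs,sn])*1000; ly=(X@[-sn,cs])*1000; val=(lx>cut)&(lx<cut2)&(abs(ly)<59)
    val&=~((abs(lx)<34)&(abs(ly)>45))
    ys,xs=np.nonzero(val&(lx<180)); x0,y0=xs.min(),ys.min(); w,h=np.ptp(xs)+1,np.ptp(ys)+1
    sl=np.s_[y0:y0+h,x0:x0+w]; vv=(val&(lx<145))[sl]
    g=lambda q:(vv*(hullmask(c,carbox(*q),x0,y0,w,h,4)-m[sl])**2).sum()
    K0=np.array(K0);r=minimize(g,K0,method="Nelder-Mead",options=dict(initial_simplex=np.array([K0,K0+[.006,0,0],K0+[0,.006,0],K0+[0,0,.05]]),xatol=1e-4,fatol=1e-3))
    K=r.x; print(name,"lane",np.round(lane(D,K),1),"deg",round(np.degrees(K[2]-D[2]),1),"err",round(r.fun,1)); return c,K
E
python3 - <<'E'
from t import *
lookp(D,[*w(D,-.103,0),D[2]],-115)
E
```

```text
top lane [-105.     0.8] deg 1.5 err 87.7
```

```bash
python3 -m inch '[[[40,4,0,0,0,0,0.5],[40,4,0,0,0,0,0.5],[40,4,0,0,0,0,0.3],[40,4,0,0,0,0,0],[40,0,0,0,0,0,0]]]'
python3 - <<'E'
from t import *
o=bot.get_obs();print(lane(D,o['ee_pos']),o['tcp_rot'])
c,k=lookp(D,[*w(D,-.088,0),D[2]],-97);draw(c,D,k,"pics/t7.png",205,130)
E
```

```text
time: 12.2
ee_pos: [0.5681, -0.1123, 0.0064]
tcp_rot: [180.0, -0.0, 99.9]
wrist_force: [-0.5, 0.4, 0.0]
opening: 0.0344
grasp_force: 0.0
[-155.88722613   -0.85015073] [ 1.79989805e+02 -1.93037951e-02  9.98600753e+01]
top lane [-89.7  -0.3] deg -1.0 err 81.3
```

View pics/t7.png

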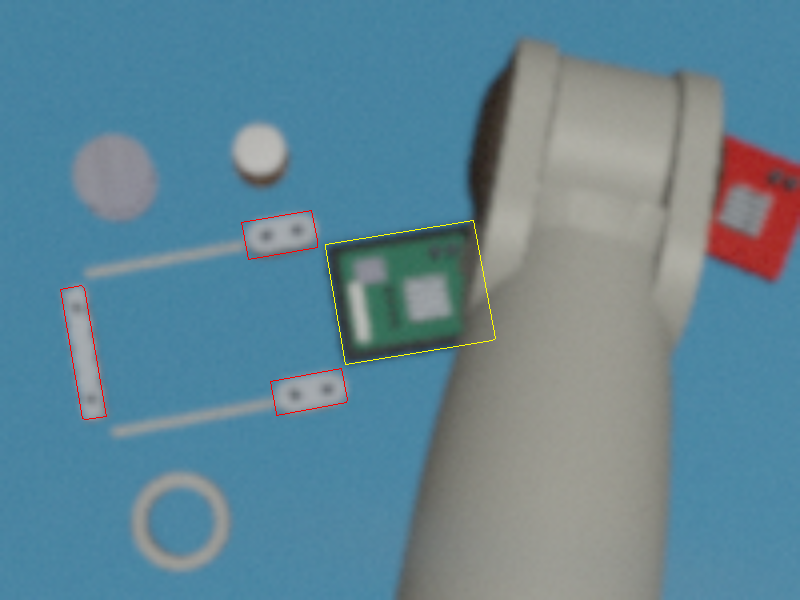

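The carrier's front (about (335,305)) is at the guide mouth, centred within 0.5 mm. I'll square the tool and enter gently, watching the force.

```bash
python3 -m inch '[[[40,4,0,0,0,0,-0.4],[40,4,0,0,0,0,-0.4],[40,4,0,0,0,0,-0.2],[40,4,0,0,0,0,0],[40,5,0,0,0,0,0],[40,5,0,0,0,0,0],[40,5,0,0,0,0,0],[40,0,0,0,0,0,0]]]'
python3 - <<'E'
from t import *
o=bot.get_obs();print(lane(D,o['ee_pos']),o['tcp_rot'])
c,k=lookp(D,[*w(D,-.058,0),D[2]],-65)
E
```

```text
time: 13.25
ee_pos: [0.5621, -0.0815, 0.0062]
tcp_rot: [-180.0, -0.1, 100.9]
wrist_force: [0.9, -0.0, 0.5]
opening: 0.0342
grasp_force: 0.0
[-124.59737678   -0.98363403] [-1.79988718e+02 -5.01491009e-02  1.00866960e+02]
top lane [-58.4   0.8] deg -1.1 err 78.5
```

```bash
python3 -m inch '[[[40,6,0,0,0,0,0],[40,7,0,0,0,0,0],[40,7,0,0,0,0,0],[40,7,0,0,0,0,0],[40,7,0,0,0,0,0],[40,7,0,0,0,0,0],[40,7,0,0,0,0,0],[40,0,0,0,0,0,0]]]'
python3 -m inch '[[[40,7,0,0,0,0,0],[40,7,0,0,0,0,0],[40,7,0,0,0,0,0],[40,7,0,0,0,0,0],[40,7,0,0,0,0,0],[40,7,0,0,0,0,0],[40,0,0,0,0,0,0]]]'
python3 - <<'E'
from t import *
o=bot.get_obs();print(lane(D,o['ee_pos']),o['tcp_rot'])
c,k=lookp(D,[*w(D,.033,0),D[2]],38);draw(c,D,k,"pics/t8.png",205,130)
E
```

```text
time: 14.3
ee_pos: [0.5533, -0.0344, 0.0064]
tcp_rot: [180.0, -0.0, 100.9]
wrist_force: [-0.3, 0.2, 0.1]
opening: 0.034
grasp_force: 0.0
time: 15.18
ee_pos: [0.5452, 0.007, 0.0062]
tcp_rot: [-180.0, -0.1, 100.9]
wrist_force: [-0.4, 0.7, 0.5]
opening: 0.034
grasp_force: 0.0
[-34.47472225  -1.56074657] [-1.79991822e+02 -5.21966909e-02  1.00878418e+02]
top lane [32.  -0.1] deg 0.1 err 85.9
```

View pics/t8.png

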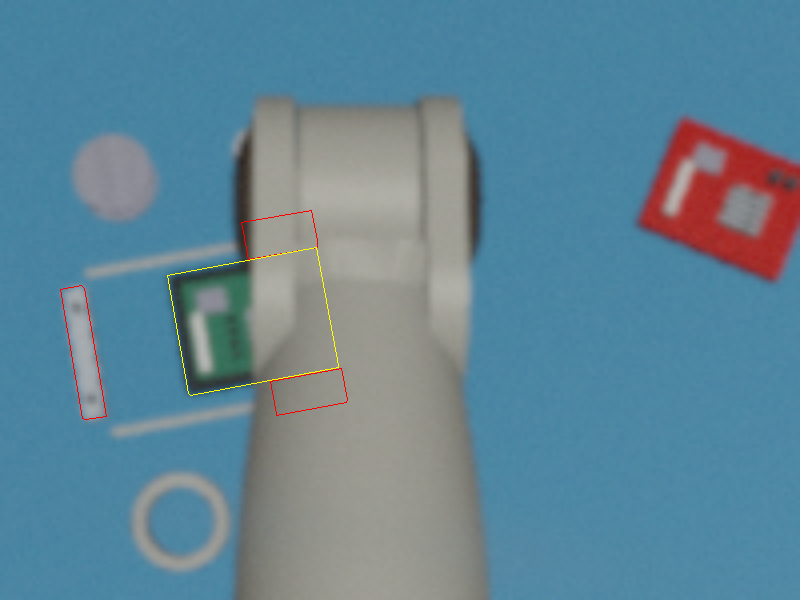

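Through the gap, centred and square, about 65 mm to go to the stop bar at (83,352). I'll push on and then creep to contact.

```bash
python3 -m inch '[[[40,7,0,0,0,0,0],[40,8,0,0,0,0,0],[40,8,0,0,0,0,0],[40,8,0,0,0,0,0],[40,8,0,0,0,0,0],[40,8,0,0,0,0,0],[40,7,0,0,0,0,0],[40,3,0,0,0,0,0]]]'
python3 -m inch '[[[40,2,0,0,0,0,0],[40,1,0,0,0,0,0],[40,1,0,0,0,0,0],[40,1,0,0,0,0,0],[40,0,0,0,0,0,0]]]'
python3 - <<'E'
from t import *
o=bot.get_obs();print(lane(D,o['ee_pos']),o['tcp_rot'])
c,k=lookp(D,[*w(D,.092,0),D[2]],95)
E
```

```text
time: 16.23
ee_pos: [0.5347, 0.0626, 0.0063]
tcp_rot: [180.0, 0.0, 100.9]
wrist_force: [-0.1, -1.1, -0.5]
opening: 0.0341
grasp_force: 0.8
time: 16.85
ee_pos: [0.5338, 0.0671, 0.0063]
tcp_rot: [180.0, -0.0, 100.8]
wrist_force: [0.1, -1.8, -1.1]
opening: 0.0343
grasp_force: 0.6
[26.69420151 -2.02613975] [ 1.79996118e+02 -6.50474650e-03  1.00829982e+02]
top lane [96.4 -1.1] deg -0.1 err 90.0
```

```bash
for i in 1; do python3 -m inch '[[[40,1,0,0,0,0,0],[40,1,0,0,0,0,0],[40,0,0,0,0,0,0]]]'; done; python3 -m inch '[[[40,1,0,0,0,0,0],[40,1,0,0,0,0,0],[40,0,0,0,0,0,0]]]'
```

```text
time: 17.27
ee_pos: [0.5334, 0.0691, 0.0063]
tcp_rot: [-180.0, -0.0, 100.8]
wrist_force: [0.8, -1.1, -0.6]
opening: 0.0344
grasp_force: 0.6
time: 17.65
ee_pos: [0.5338, 0.0696, 0.0065]
tcp_rot: [179.9, 0.2, 100.8]
wrist_force: [3.5, -9.4, -1.6]
opening: 0.0341
grasp_force: 5.2
```

Contact with the stop (about 10 N). One small press more to seat it, then back off and up.

```bash
python3 -m inch '[[[40,1,0,0,0,0,0],[40,0,0,0,0,0,0],[40,-3,0,0,0,0,0],[40,-6,0,0,0,0,0],[40,-10,0,0,0,0,0],[40,-10,0,0,0,0,0],[40,0,0,0,0,0,0]]]'
python3 -m inch '[[[40,0,0,-20,0,0,0],[40,0,0,-40,0,0,0],[40,0,0,-40,0,0,0],[40,-30,0,-40,0,0,0],[40,-50,0,0,0,0,0],[40,-50,0,0,0,0,0],[40,-50,0,0,0,0,0],[40,-40,0,0,0,0,0]]]'
python3 - <<'E'
from t import *
c,k=lookp(D,[*w(D,.097,0),D[2]],-40);draw(c,D,k,"pics/t9.png",205,130)
print([at(c,m["position"],.002) for m in finder.mark_of("top","tape_roll")[:1]+finder.mark_of("top","solder_reel")[:1]])
s=viewer.camera("scene");cv2.imwrite("pics/s9.png",cv2.resize(s["pixels"][120:270,200:400,::-1],None,fx=4,fy=4))
E
```

```text
time: 18.52
ee_pos: [0.5384, 0.0427, 0.0063]
tcp_rot: [-180.0, -0.0, 100.8]
wrist_force: [-0.2, 0.7, 0.4]
opening: 0.0341
grasp_force: 0.0
time: 19.52
ee_pos: [0.5797, -0.1744, 0.1462]
tcp_rot: [180.0, -0.0, 100.8]
wrist_force: [0.6, 0.1, 0.2]
opening: 0.0341
grasp_force: 0.0
top lane [97.7 -1.1] deg -0.2 err 90.5
[array([0.3727456 , 0.10767283, 0.002     ]), array([0.63487412, 0.18018452, 0.002     ])]
```

View pics/t9.png

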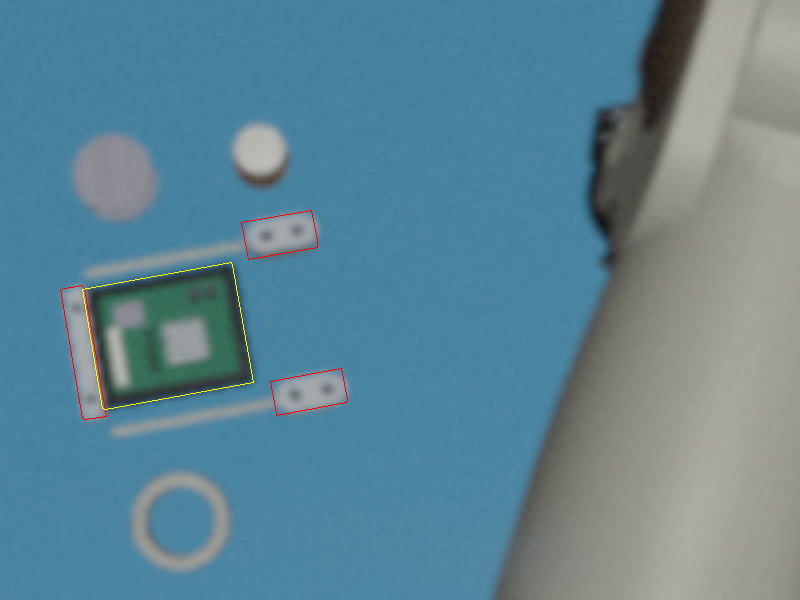

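The carrier sits square against the stop bar (83,352), inside the tape lines, at lane (97.7, -1.1) mm and -0.2°. The bystanders are in place and the arm is clear.

```bash
python3 -m inch '[[[40,0,0,0,0,0,0],[40,0,0,0,0,0,0]]]'; python3 -c "from workcell import bot;print(bot.job_done())"
```

```text
time: 19.98
ee_pos: [0.5797, -0.1716, 0.1465]
tcp_rot: [180.0, 0.0, 100.9]
wrist_force: [0.5, -0.2, -0.2]
opening: 0.0343
grasp_force: 0.0
the job is handed in; nothing more can be done
None
```

The black carrier was pushed flat through the gap and rests square against the stop bar inside the tape lines (measured lane x 97.7 mm, y -1.1 mm, -0.2°); the arm is clear, the bystanders look undisturbed in the last top view, and the job was handed in at 20 s.

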